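Sweep the jig clear and hold a bracket against its spring stop

ROBOT

A 6-joint arm with a two-finger parallel gripper is mounted at the origin on a cart in front of the work surface, level with it; the furniture and walls round the work are solid. World frame = base frame: x ahead of the robot, y to its left, z up, the work surface at z = 0. Lengths are in m, angles in rad, forces in N, time in s.
With the tool pointing down it reaches from about 0.3 to 0.775 m from the base axis. Payload 14.6 kg.
Tool frame: the origin (TCP) lies at the very end of the fingers, on their centre line; the grasp point (between the pads) lies 19 mm behind it; x points along the fingers, y is the direction in which the jaws open and shut, and the axes are right-handed (so a half turn about x gives the same grasp; the last joint's range is limited). The gripper opens to 94 mm and grips with 3 to 60 N. Pads are 16 mm wide; open, the fingers measure 119 mm over their backs; the gripper's body (75 mm by 177 mm) begins 78 mm behind the grasp point.
Start: joints at [1.185, 0.3, 1.521, -0, 1.321, -0.067], TCP at [0.172, 0.522, 0.205] pointing down, gripper open.
Joint ranges: [-3.03, 3.03], [-0.79, 2.21], [0.23, 2.52], [-1.04, 4.18], [0, 3.07], [-2.55, 2.55]. Speed limits (rad/s): [2.22, 2.22, 2.57, 3.14, 3.14, 3.14].

INTERFACE

Orientations are given as [roll, pitch, yaw] about the fixed x, y, z axes, in that order (R = Rz(yaw) Ry(pitch) Rx(roll)).
In Python, from station import ctrl, viewer, hand_in gives the robot as it stands. The module is installed in compiled form; this text tells all that it offers.
- The arm moves only by the tool play_rows, never from a script. Its argument "deltas" is a list that holds one entry, the list of rows, each a list of 7 numbers: the shift along the tool's x, y, z in mm, then the turn, a rotation vector about the tool's x, y, z in rad, then the finger opening in mm, from 0 to 94. In form: [[[dx, dy, dz, ax, ay, az, gripper], ...]]. A call has 1 to 10 rows; each row shifts and turns the commanded pose from where the row before left it, along the tool's axes as they then stand; what a row does not reach is not made up. A row lasts 1/10 s, in which the tool goes at most 50 mm and 8.59 degrees, less where a joint would pass 70% of its speed; a pose out of reach is approached as far as the arm can. A call with a gripper value outside its range is refused whole. The fingers move at their own pace and stop on an object; "grip_force" is the grip in N (left out, the last holds). Time passes only in rows, so rows that do not move let the fingers close. It gives the time, the measured TCP pose, the force and the opening at its end, in the units of the state.
- ctrl.get_obs(): the state, without advancing time (a new reading comes with each control period).
- viewer.camera(name): name is "scene" or "top" or "wrist"; returns a dict with "img" (400x640x3 uint8, red, green, blue), "fx", "fy", "cx", "cy" (pixels), "rvec" (rotation vector, rad) and "tvec" (3), from world to camera coordinates, as OpenCV has them. Camera axes: x right, y down, z forward; pixel columns grow to the right and rows downward; lengths in m; the calibration is good to about 2 mm. A picture is of the moment at which its call begins. There is no depth.
- hand_in(): hands the job in, once; it reports no verdict.
The state is a dict: "time_s": time; "qpos": joint angles; "joint_vel": joint speeds; "tau": joint torques, N m; "ee_pos": TCP position; "eef_rot": TCP orientation; "force": force on the tool from outside, world axes, zero at the start; "moment": the same for the moment, N m; "grip_width": finger opening in m.
Only numpy, scipy, OpenCV 4.12 (cv2) and the standard library are available. Lean on these libraries where they do the work, as an engineer would, in place of code of your own. Each camera call takes 0.05 s, during which the arm holds its last target.

TASK

Be a third hand for a colleague who will screw down the foot bracket: with the brush, not the fingers or the bracket, sweep the three scrap pieces off the jig's bed plate onto the bench, then stand the brush on its bristles on the bench and let go of it. Then lay the bracket flat on the bed, its end with the two screw holes square against the spring stop and its sides in line with the stop's, and push it until the stop's pointer stands between the two ridges of the gauge rail, never driving the stop to the end of its travel. Finish while still holding the bracket there with a steady push; leave the bottles and the jar alone.

Things in the scene. Friction and masses are not known exactly. Their poses are not given: they have to be found in the camera images.
- jig: grey assembly jig fixed to the bench, right of a fixed wire tube rack (105 mm high with its tubes): bed plate 240 (its x) x 120 (y) x 14 mm high; origin on the bench under the plate's centre. Open at the front (-x) and both sides; at x = +40 mm stands the spring stop (face at rest), at +96 to +118 mm its dark housing, 34 mm high. Clear bed in front of the stop: x = -120 to +35 mm; the scrap lies at x = -80 to +20 mm
- stop (a joint): travel of the spring stop in m: 0 at rest, grows as it is pushed along the jig's +x, at most 0.030. Spring 600 N per m, no preload (6 N at 0.010, 12 N at 0.020). A small upright pointer on the stop, beside the rail, is level with the first ridge at 0.010 and the second at 0.020
- stop_face (a point): centre of the front face of the stop, 15 mm above the bed; it moves with the stop. Stop block: steel, 60 wide (jig's y), 18 thick, 30 mm high. The face looks to the jig's -x
- bracket: dark steel foot bracket, about 0.3 kg: plate 70 (its x) x 60 (y) x 10 mm, origin at the centre of its underside; on it an upright lug 16 (x) x 40 (y) mm centred at x = -10 mm, y = 0, its top 65 mm above the underside: grip it there. Two dark screw-hole marks at x = +18 mm. It starts on the bench left of the wire rack, beside the brush
- bracket_nose (a point): middle of the bracket's end face next to the screw holes: 35 mm along +x from its origin, 5 mm above its underside
- brush: bench brush, 0.12 kg, standing on its bristles: stiff black bristle block 108 (its x) x 28 (y) x 28 mm high, a wooden back 114 x 32 mm on it, on top a wooden grip 60 (x) x 20 (y) mm, from 41 to 75 mm above the bristle ends. Origin at the centre of its underside, at the bristle ends; it starts left of the wire rack
- scrap0: chunky grey plastic offcut, about 23 x 14 x 14 mm; origin inside its main block; on the bed's right half (-y)
- scrap1: chunky grey plastic offcut, about 19 x 20 x 13 mm; origin inside its main block; farthest from the stop
- scrap2: chunky grey plastic offcut, about 21 x 16 x 16 mm; origin inside its main block; on the bed's left half (+y)
- white_bottle: white bottle, 50 mm wide, 100 mm high, behind the jig on the left: bystander
- white_bottle2: white bottle, 50 mm wide, 100 mm high, at the near edge of the bench, left of the wire rack: bystander
- cap_jar: small jar with a screw cap, 41 mm wide, 53 mm high, behind the jig: bystander
- gauge (a point): black gauge rail at the left rear of the jig: middle of its top. Rail 60 (jig's x) x 10 (y) mm, its top 22 mm above the bed; on it two upright metal ridges 3 mm thick, 16 mm high, 5 mm before and 5 mm behind this point along the jig's x
Things that resemble listed ones, but are neither listed nor needed, are in the scene too. Of the things that look like the brush, the largest one is meant.

How it is judged:
On the way, in this order (a step that is already met when the one before it is completed fails the run):
1. the brush is taken up off the bench (height (world z) of brush above 0.008 m and contact force between the fingers and brush above 1 N), for 0.2 s.
2. all three scrap pieces are off the bed, down on the bench (height (world z) of each of scrap0, scrap1, scrap2 below 0.016 m), for 0.2 s.
3. the brush stands on its bristles on the bench, let go (height (world z) of brush below 0.004 m and angle between brush's own z axis and vertical below 0.15 rad and contact force between the fingers and brush below 0.1 N), for 0.2 s.
4. the bracket, flat on the bed and square to the stop, is held with the pointer between the ridges (value of joint stop between 0.01 and 0.02 m and contact force between bracket and stop between 5 and 13.5 N and velocity of joint stop between -0.01 and 0.01 m/s and horizontal distance between bracket_nose and stop_face below 0.01 m and angle between the x axis of bracket and the x axis of jig, either way round below 0.1 rad and angle between bracket's own z axis and vertical below 0.08 rad and z of bracket in the frame of jig between 0.01 and 0.018 m and contact force between the fingers and bracket above 2 N), for 1 s.
At the end, for the whole second after the job is handed in: Still held: stop at 0.010-0.020 m and still, 5-13.5 N on it, fingers on the bracket (over 2 N), bracket flat (4 mm, 0.08 rad), nose within 10 mm of the stop face's centre, square to 0.10 rad; scrap centres below 16 mm; brush upright on the bench (0.15 rad), let go (all of step 2 and all of step 3 and all of step 4); the arm keeps its last pose, push and grip.
It fails at once if the fingers touch a scrap piece (contact force between the fingers and scrap0 above 0.5 N or contact force between the fingers and scrap1 above 0.5 N or contact force between the fingers and scrap2 above 0.5 N).
It fails at once if the bracket pushes a scrap piece (contact force between bracket and scrap0 above 0.5 N or contact force between bracket and scrap1 above 0.5 N or contact force between bracket and scrap2 above 0.5 N).
It fails at once if the stop is driven to the end of its travel (over 0.0275 m) (value of joint stop above 0.0275 m).
It fails at once if a bottle or the jar is moved by more than 30 mm (distance of any of white_bottle, white_bottle2, cap_jar from where it was at the start of the episode above 0.03 m).
It also fails if it takes over 69 s, if anything falls off the work surface, if the arm or the gripper's body presses on something with over 40 N, if the wrist force passes 120 N, or if a joint passes its speed limit or range.

## Working session

There is one attempt and no reset: what is moved stays moved. The work goes in short steps, Python scripts to look and compute and a tool call to move; the robot and the scene stay as the last step left them, time stands still between calls to the robot, and variables do not carry over. Pictures are saved under pics/ and viewed, and the job is handed in when it is done.

Besides the shell and the picture viewer there is one more tool, called as name(argument=value, ...) on one line, values as JSON. play_rows: Moves the arm, as the interface text tells. Its arguments: {"type":"object","properties":{"deltas":{"type":"array","items":{"type":"array","items":{"type":"array","items":{"type":"number"}}}},"grip_force":{"type":"number"}},"required":["deltas"]}

```bash
mkdir -p pics; cat > h.py <<'E'
import numpy as np, cv2
from station import ctrl, viewer
def snap(name,fn,crop=None,scale=1):
    c=viewer.camera(name); np.savez('pics/'+fn+'.npz',**c)
    im=cv2.cvtColor(np.array(c['img']),cv2.COLOR_RGB2BGR)
    if crop: im=im[crop[1]:crop[3],crop[0]:crop[2]]
    if scale!=1: im=cv2.resize(im,None,fx=scale,fy=scale,interpolation=cv2.INTER_CUBIC)
    cv2.imwrite('pics/'+fn+'.png',im); return c
def load(fn): return dict(np.load('pics/'+fn+'.npz'))
def crop(fn,box,scale,out):
    c=load(fn); im=cv2.cvtColor(c['img'],cv2.COLOR_RGB2BGR)[box[1]:box[3],box[0]:box[2]]
    cv2.imwrite('pics/'+out+'.png',cv2.resize(im,None,fx=scale,fy=scale,interpolation=cv2.INTER_CUBIC))
def px2w(c,uv,z):
    R,_=cv2.Rodrigues(np.array(c['rvec'],float)); t=np.array(c['tvec'],float).ravel()
    o=-R.T@t; out=[]
    for u,v in np.atleast_2d(uv):
        d=R.T@np.array([(u-c['cx'])/c['fx'],(v-c['cy'])/c['fy'],1.])
        out.append(o+d*(z-o[2])/d[2])
    return np.array(out)
def w2px(c,P):
    R,_=cv2.Rodrigues(np.array(c['rvec'],float)); p=(R@np.atleast_2d(P).T).T+np.array(c['tvec'],float).ravel()
    return np.c_[p[:,0]/p[:,2]*c['fx']+c['cx'],p[:,1]/p[:,2]*c['fy']+c['cy']]
E
python3 - <<'E'
from h import *
for n in ('scene','top','wrist'):
    c=snap(n,n+'0')
    R,_=cv2.Rodrigues(np.array(c['rvec'],float));print(n,-R.T@np.array(c['tvec']).ravel(),R[2],c['fx'])
print(ctrl.get_obs())
E
```

```text
scene [ 0.09239647 -0.75792585  0.68780714] [ 0.38269839  0.7244635  -0.57331892] 380.2635849081485
top [0.26825964 0.01231246 1.55591542] [ 0.15074576  0.00477262 -0.98856104] 516.6571541410434
wrist [0.10904935 0.54330557 0.38300546] [ 0.22045895 -0.07382138 -0.97259871] 315.6285343984637
{'time_s': 0.15, 'qpos': array([ 1.18541352e+00,  3.00351828e-01,  1.52141917e+00, -3.84341680e-05,
        1.32071222e+00, -6.65589172e-02]), 'joint_vel': array([-0.00064824, -0.0004596 , -0.00367882, -0.0012925 ,  0.0013437 ,
       -0.00011588]), 'tau': array([-1.25493822e-03, -5.31956112e+01, -3.52828038e+01,  7.08535407e-02,
        2.34847970e-02, -4.85801513e-05]), 'ee_pos': array([0.17231412, 0.52210252, 0.20502025]), 'eef_rot': array([-1.59557487,  1.56990498, -1.91438923]), 'force': array([0.39525511, 0.43413971, 0.9770636 ]), 'moment': array([-0.03628063,  0.02466713,  0.01907135]), 'grip_width': 0.09385848787023514}
```

View pics/scene0.png

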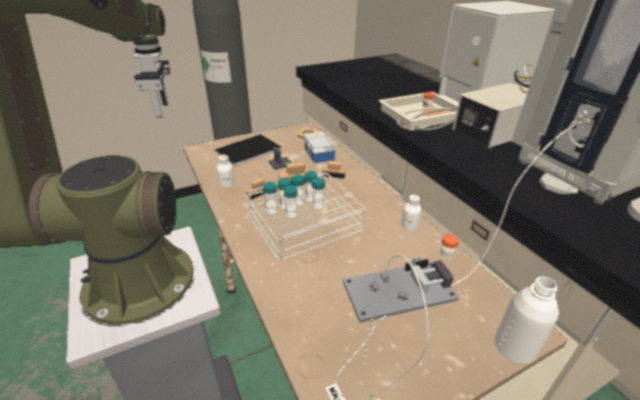

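View pics/top0.png

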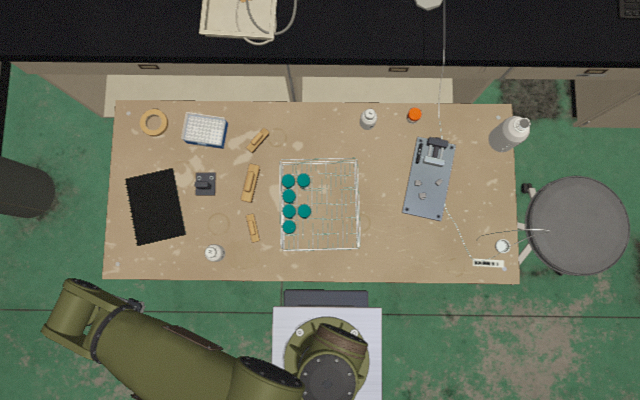

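View pics/wrist0.png

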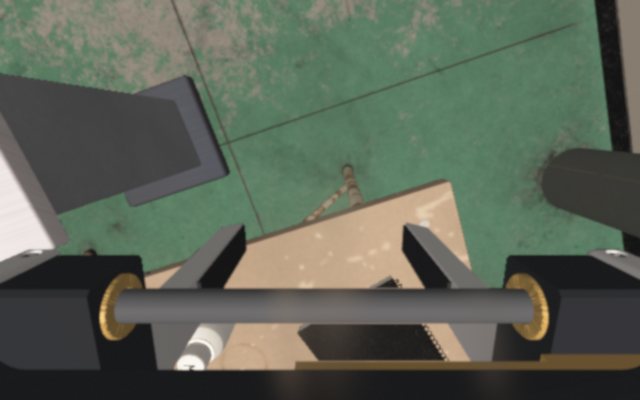

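The top view shows three brush-like things at about (258,140), (250,183) and (253,228). The largest is (250,183). The bracket is at (205,184) and the jig at (428,178). I'll confirm with crops.

```bash
python3 - <<'E'
from h import *
crop('top0',(170,110,300,260),5/1.3,'cA'); crop('top0',(390,95,480,230),4.4,'cB')
c=load('top0')
print(px2w(c,[(250,183)],.06),px2w(c,[(205,184)],.03),px2w(c,[(428,178)],.014),px2w(c,[(258,140),(253,228)],.03))
E
```

```text
[[0.50746859 0.23078687 0.06      ]] [[0.50761326 0.3697887  0.03      ]] [[ 0.53663011 -0.30073755  0.014     ]] [[0.64454789 0.21533475 0.03      ]
 [0.37778743 0.22179223 0.03      ]]
```

View pics/cA.png

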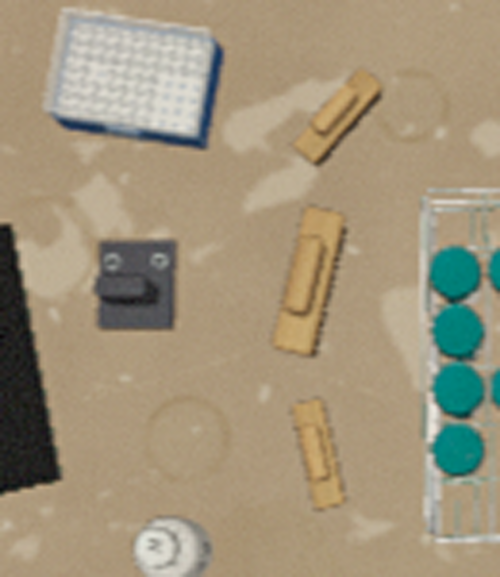

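View pics/cB.png

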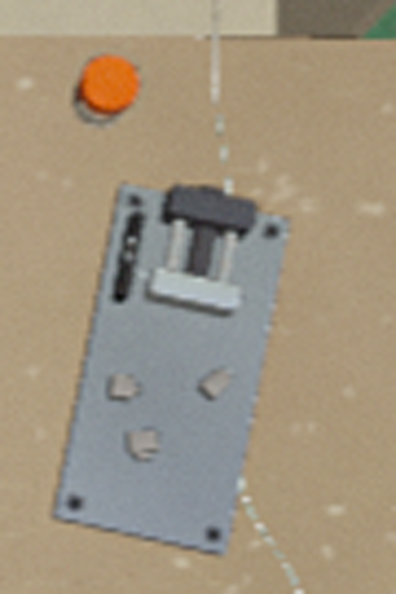

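```bash
cat >> h.py <<'E'
from scipy.optimize import least_squares
def fit(c,model,px,x0):
    model=np.array(model,float);px=np.array(px,float)
    def P(p):
        s,k=np.sin(p[2]),np.cos(p[2])
        return np.c_[p[0]+k*model[:,0]-s*model[:,1],p[1]+s*model[:,0]+k*model[:,1],model[:,2]]
    r=least_squares(lambda p:(w2px(c,P(p))-px).ravel(),x0)
    return r.x,np.sqrt(np.mean(r.fun**2)),r.fun.reshape(-1,2)
def rect(a,b,z,cx=0): # TL,TR,BR,BL with +x up, +y left
    return [(cx+a/2,b/2,z),(cx+a/2,-b/2,z),(cx-a/2,-b/2,z),(cx-a/2,b/2,z)]
E
python3 - <<'E'
from h import *
c=load('top0')
A=lambda L:np.array(L)/(5/1.3)+[170,110]-.4
B=lambda L:np.array(L)/4.4+[390,95]-.4
print('jig',fit(c,rect(.24,.12,.014),B([(124,184),(290,217),(222,553),(53,518)]),[.53,-.3,0]))
print('brush',fit(c,rect(.06,.02,.075)+rect(.114,.032,.041),A([(298,236),(325,240),(310,313),(285,308),(307,207),(345,213),(312,355),(275,347)]),[.5,.23,0]))
print('bracket',fit(c,rect(.07,.06,.01),A([(98,242),(175,241),(173,328),(98,328)]),[.5,.36,0]))
print(px2w(c,B([(124,387),(216,383),(143,444)]),.024))
print('bottle',px2w(c,[(214,252),(369,116)],.1),px2w(c,[(415,115)],.053), 'rackcorners',px2w(c,[(280,160),(357,158),(360,250),(280,250)],.1))
E
```

```text
jig (array([ 0.53727954, -0.3031797 , -0.21378195]), np.float64(0.5010550233554796), array([[-0.60685558, -0.56516019],
       [ 0.20223148,  0.48455332],
       [ 0.67587845,  0.5348012 ],
       [-0.28294818, -0.47137692]]))
brush (array([ 0.51175686,  0.23275216, -0.18210204]), np.float64(0.4605236012457645), array([[ 0.42389676, -0.86044968],
       [ 0.10476416, -0.59898667],
       [-0.40002509,  0.4116812 ],
       [-0.63857834,  0.39399214],
       [-0.28411995, -0.32212978],
       [ 0.29852924,  0.1451028 ],
       [ 0.73021317,  0.40574176],
       [-0.22206592,  0.41128861]]))
bracket (array([0.51199035, 0.37465078, 0.02852313]), np.float64(0.18594219995370212), array([[ 0.23198994, -0.12071284],
       [-0.07274843, -0.18179704],
       [ 0.09517108, -0.01227859],
       [-0.25338609,  0.31056366]]))
[[ 0.52064627 -0.26779559  0.024     ]
 [ 0.52416761 -0.33058195  0.024     ]
 [ 0.48154223 -0.28009575  0.024     ]]
bottle [[ 0.30428838  0.31918889  0.1       ]
 [ 0.70276219 -0.11499859  0.1       ]] [[ 0.72150409 -0.25731394  0.053     ]] rackcorners [[ 0.56906191  0.1409199   0.1       ]
 [ 0.5775613  -0.08035702  0.1       ]
 [ 0.31492371 -0.08934976  0.1       ]
 [ 0.31214255  0.1345582   0.1       ]]
```

```bash
cat >> h.py <<'E'
from scipy.spatial.transform import Rotation as Ro
def pose():
    o=ctrl.get_obs(); return np.array(o['ee_pos']),Ro.from_euler('xyz',o['eef_rot']).as_matrix(),o
def plan(target,jaw_yaw,cur=None):
    """target TCP, tool pointing down, jaw(y) along world yaw (mod pi)"""
    p,R,o=pose()
    best=None
    for k in (0,np.pi):
        y=np.array([np.cos(jaw_yaw+k),np.sin(jaw_yaw+k),0]);x=np.array([0,0,-1.]);z=np.cross(x,y)
        T=np.c_[x,y,z]; rv=Ro.from_matrix(R.T@T).as_rotvec()
        print('shift(tool mm)',np.round(R.T@(np.array(target)-p)*1000,1),'rot',np.round(rv,4),'shift in final axes',np.round(T.T@(np.array(target)-p)*1000,1))
    print('pos',p.round(4),'q',np.round(o['qpos'],3),'jaw yaw',round(np.arctan2(R[1,1],R[0,1]),4),'Fz',np.round(o['force'],2),'w',round(o['grip_width'],4),'t',o['time_s'])
E
python3 - <<'E'
from h import *
p,R,o=pose();print(R.round(3))
plan([.45,.25,.23],-.19+np.pi/2)
crop('scene0',(330,220,530,340),4,'cC')
E
```

```text
[[-0.     0.313  0.95 ]
 [-0.001  0.95  -0.313]
 [-1.    -0.001 -0.   ]]
shift(tool mm) [ -24.8 -171.4  349. ] rot [-1.288e-01 -1.000e-04  9.000e-04] shift in final axes [ -25.  -214.8  324.1]
shift(tool mm) [ -24.8 -171.4  349. ] rot [3.0128e+00 1.3000e-03 1.0000e-04] shift in final axes [ -25.   214.8 -324.1]
pos [0.1723 0.5221 0.205 ] q [ 1.185  0.3    1.521 -0.     1.321 -0.067] jaw yaw 1.252 Fz [0.4  0.43 0.98] w 0.0939 t 0.15
```

View pics/cC.png

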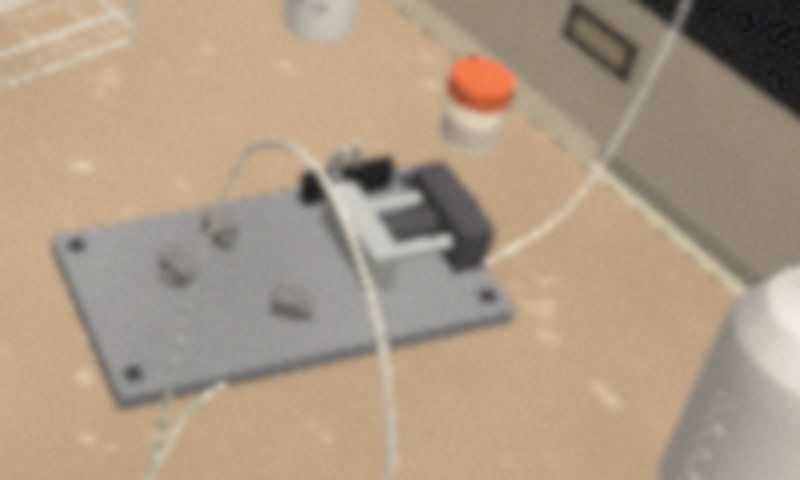

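play_rows(deltas=[[[-2.5, -19.4, 33.7, -0.013, 0, 0, 94], [-2.5, -19.4, 33.7, -0.013, 0, 0, 94], [-2.5, -19.4, 33.7, -0.013, 0, 0, 94], [-2.5, -19.4, 33.7, -0.013, 0, 0, 94], [-2.5, -19.4, 33.7, -0.013, 0, 0, 94], [-2.5, -19.4, 33.7, -0.013, 0, 0, 94], [-2.5, -19.4, 33.7, -0.013, 0, 0, 94], [-2.5, -19.4, 33.7, -0.013, 0, 0, 94], [-2.5, -19.4, 33.7, -0.013, 0, 0, 94], [-2.5, -19.4, 33.7, -0.013, 0, 0, 94]]])

```text
time_s: 1.15
ee_pos: [0.4488, 0.2469, 0.2305]
eef_rot: [-2.57, 1.571, -2.758]
force: [0.0, 0.6, 0.3]
grip_width: 0.0938
```

```bash
python3 - <<'E'
from h import *
plan([.5118,.2328,.10],-.185+np.pi/2)
c=snap('wrist','w1')
E
```

```text
shift(tool mm) [130.5  -2.1  64.5] rot [-0.0033 -0.0002  0.0001] shift in final axes [130.5  -2.3  64.5]
shift(tool mm) [130.5  -2.1  64.5] rot [3.1383e+00 2.0000e-04 2.0000e-04] shift in final axes [130.5   2.3 -64.5]
pos [0.4488 0.2469 0.2305] q [ 0.431  0.196  1.591  0.     1.354 -0.951] jaw yaw 1.3825 Fz [0.01 0.64 0.25] w 0.0938 t 1.15
```

View pics/w1.png

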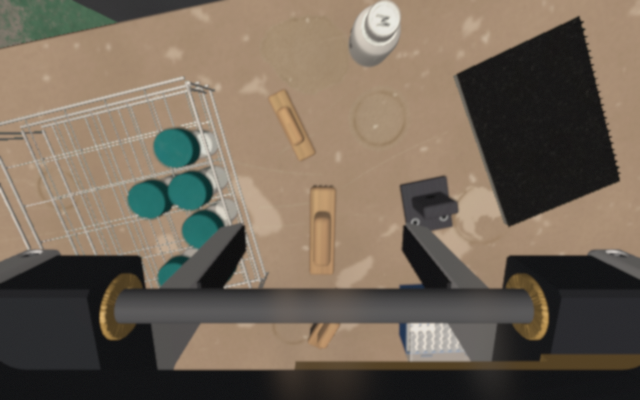

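```bash
python3 - <<'E'
from h import *
crop('w1',(290,170,480,290),4,'cD')
E
```

```text
(no output)
```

View pics/cD.png

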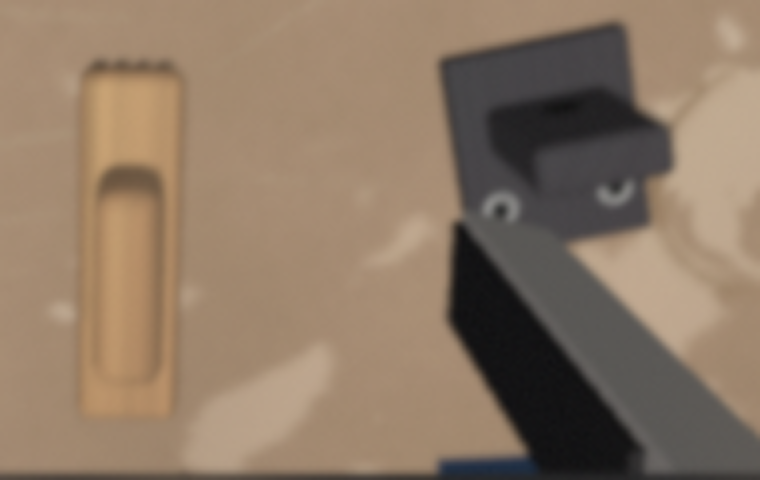

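```bash
python3 - <<'E'
from h import *
c=load('w1')
A=lambda L:np.array(L)/4+[290,170]-.4
r=fit(c,rect(.114,.032,.041),A([(172,415),(81,415),(83,73),(183,73)]),[.51,.23,-.18]);print(r)
r=fit(c,rect(.07,.06,.01)[:1]+rect(.07,.06,.01)[2:],A([(648,222),(442,60),(622,22)]),[.51,.37,0]);print(r)
E
```

```text
(array([ 0.51126416,  0.23307936, -0.20655042]), np.float64(1.1938719701700937), array([[ 1.24885999,  1.55904465],
       [-1.17963049,  1.14304973],
       [-1.01134218, -1.39581307],
       [ 0.94731452, -0.91965648]]))
(array([0.51127073, 0.37112197, 0.02243748]), np.float64(0.6105428830473822), array([[ 0.46686389,  0.70939159],
       [-1.00286909, -0.21958055],
       [ 0.54649158, -0.40343807]]))
```

play_rows(deltas=[[[0, -1, 32, 0, 0, 0, 60], [0, -1, 32, 0, 0, 0, 60], [40, 0, 0, 0, 0, 0, 60], [40, 0, 0, 0, 0, 0, 60], [40, 0, 0, 0, 0, 0, 60], [30, 0, 0, 0, 0, 0, 60], [20, 0, 0, 0, 0, 0, 60], [14, 0, 0, 0, 0, 0, 60], [0, 0, 0, 0, 0, 0, 60]]], grip_force=40)

```text
time_s: 2.1
ee_pos: [0.5096, 0.234, 0.0449]
eef_rot: [-2.596, 1.568, -2.785]
force: [-0.4, 0.1, 0.2]
grip_width: 0.0597
```

```bash
python3 - <<'E'
from h import *
plan([.5113,.2331,.046],-.195+np.pi/2)
c=snap('wrist','w2')
E
```

```text
shift(tool mm) [-1.1 -0.6  1.9] rot [ 0.0062 -0.0025  0.0015] shift in final axes [-1.1 -0.6  1.9]
shift(tool mm) [-1.1 -0.6  1.9] rot [-3.1354e+00 -2.4000e-03 -3.9000e-03] shift in final axes [-1.1  0.6 -1.9]
pos [0.5096 0.234  0.0449] q [ 0.365  0.507  1.635  0.     1.002 -1.017] jaw yaw 1.382 Fz [-0.37  0.14  0.23] w 0.0597 t 2.1
```

View pics/w2.png

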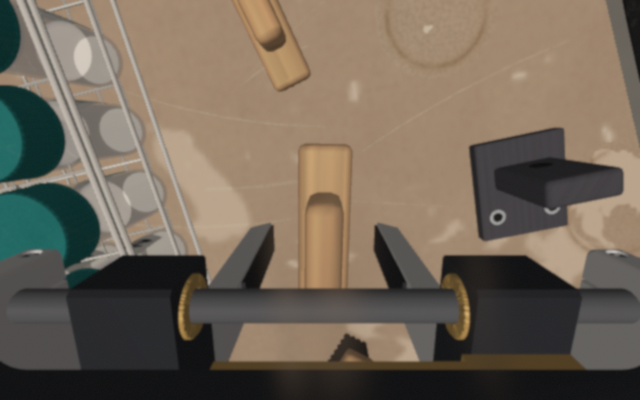

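play_rows(deltas=[[[0, 0, 1.5, 0, 0, 0, 10], [0, 0, 0, 0, 0, 0, 10], [0, 0, 0, 0, 0, 0, 10], [0, 0, 0, 0, 0, 0, 10], [0, 0, 0, 0, 0, 0, 10], [0, 0, 0, 0, 0, 0, 10]]], grip_force=40)

```text
time_s: 2.75
ee_pos: [0.5119, 0.234, 0.0465]
eef_rot: [0.443, 1.571, 0.255]
force: [-0.7, 0.3, -0.0]
grip_width: 0.0197
```

```bash
python3 - <<'E'
from h import *
J=np.array([.5373,-.3032]);a=-.2138;R2=np.array([[np.cos(a),-np.sin(a)],[np.sin(a),np.cos(a)]])
t=J+R2@[-.03,.085];print(t)
plan([*t,.22],a+np.pi/2)
E
```

```text
[ 0.52601792 -0.21377006]
shift(tool mm) [-173.5 -437.2   97.9] rot [ 0.025   0.0001 -0.0001] shift in final axes [-173.5 -434.6  108.8]
shift(tool mm) [-173.5 -437.2   97.9] rot [-3.1166e+00  1.0000e-04  2.0000e-04] shift in final axes [-173.5  434.6 -108.8]
pos [0.5119 0.234  0.0465] q [ 0.364  0.507  1.63  -0.     1.004 -1.018] jaw yaw 1.382 Fz [-0.74  0.32 -0.03] w 0.0197 t 2.75
```

play_rows(deltas=[[[-25, 0, 0, 0, 0, 0, 10], [-40, 0, 0, 0, 0, 0, 10], [-40, 0, 0, 0, 0, 0, 10], [-40, 0, 0, 0, 0, 0, 10], [-29, 0, 0, 0, 0, 0, 10], [0, -25, 7, 0, 0, 0, 10], [0, -40, 9, 0, 0, 0, 10], [0, -40, 9, 0, 0, 0, 10], [0, -40, 9, 0, 0, 0, 10], [0, -40, 9, 0, 0, 0, 10]]])

```text
time_s: 3.75
ee_pos: [0.5191, 0.0427, 0.2204]
eef_rot: [-2.854, 1.571, -3.043]
force: [1.3, 0.3, -1.8]
grip_width: 0.0199
```

play_rows(deltas=[[[0, -40, 9, 0, 0, 0, 10], [0, -40, 9, 0, 0, 0, 10], [0, -40, 9, 0, 0, 0, 10], [0, -40, 9, 0, 0, 0, 10], [0, -40, 9, 0, 0, 0, 10], [0, -30, 9, 0.025, 0, 0, 10], [0, -20, 2, 0, 0, 0, 10], [0, 0, 0, 0, 0, 0, 10]]])

```text
time_s: 4.55
ee_pos: [0.5264, -0.2138, 0.2199]
eef_rot: [-3.04, 1.57, 3.026]
force: [0.6, 1.3, -1.5]
grip_width: 0.0199
```

```bash
python3 - <<'E'
from h import *
J=np.array([.5373,-.3032]);a=-.2138;R2=np.array([[np.cos(a),-np.sin(a)],[np.sin(a),np.cos(a)]])
t=J+R2@[-.03,.085];print(t)
plan([*t,.22],a+np.pi/2)
snap('wrist','w3');snap('scene','s3')
crop('s3',(300,150,540,330),3.3,'s3c')
E
```

```text
[ 0.52601792 -0.21377006]
shift(tool mm) [-0.1 -0.  -0.4] rot [-0.0027 -0.0008  0.0001] shift in final axes [-0.1 -0.  -0.4]
shift(tool mm) [-0.1 -0.  -0.4] rot [3.1389e+00 1.0000e-04 1.3000e-03] shift in final axes [-0.1  0.   0.4]
pos [ 0.5264 -0.2138  0.2199] q [-0.45   0.331  1.447 -0.     1.365 -1.804] jaw yaw 1.3543 Fz [ 0.6   1.26 -1.53] w 0.0199 t 4.55
```

View pics/w3.png

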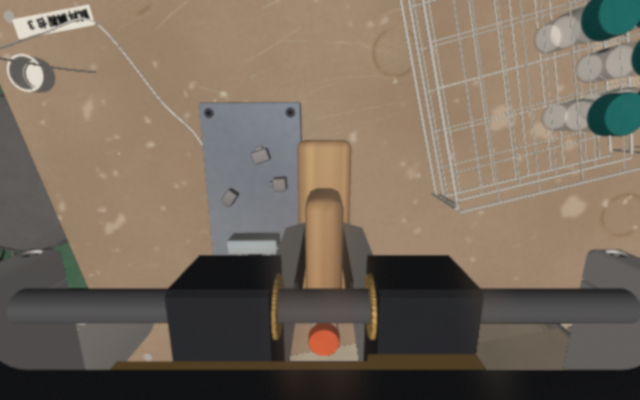

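View pics/s3c.png

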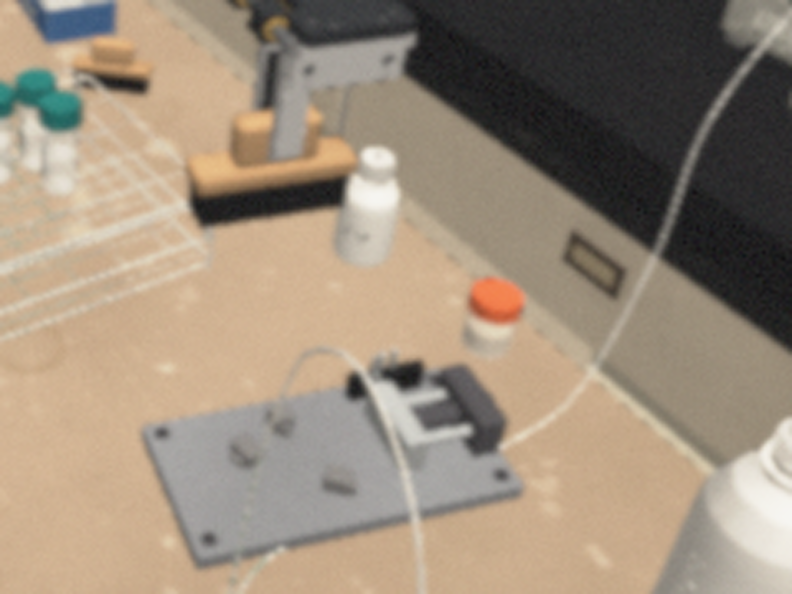

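```bash
python3 - <<'E'
from h import *
crop('w3',(190,90,310,260),3.5,'w3c')
c=load('w3')
J=np.array([.5373,-.3032]);a=-.2138;R2=np.array([[np.cos(a),-np.sin(a)],[np.sin(a),np.cos(a)]])
M=np.array([(-.12,-.06),(-.12,.06),(.04,-.03),(.04,.03)]);z=np.array([.014,.014,.044,.044])
print((w2px(c,np.c_[J+M@R2.T,z])-[190,90]+.4)*3.5)
E
```

```text
[[ 32.93367407  45.16133553]
 [392.98451305  44.078777  ]
 [131.54094777 529.61043337]
 [307.78753515 529.13947672]]
```

View pics/w3c.png

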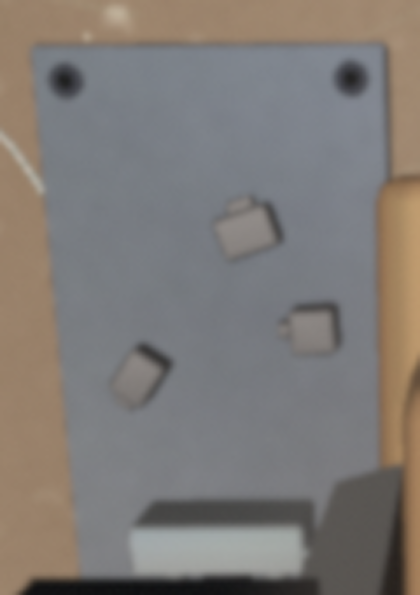

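play_rows(deltas=[[[40, 0, 0, 0, 0, 0, 10], [40, 0, 0, 0, 0, 0, 10], [40, 0, 0, 0, 0, 0, 10], [25, 0, 0, 0, 0, 0, 10], [13, 0, 0, 0, 0, 0, 10], [0, 0, 0, 0, 0, 0, 10], [0, -8, 0, 0, 0, 0, 10], [0, -8, 0, 0, 0, 0, 10], [0, -8, 0, 0, 0, 0, 10], [0, -4, 0, 0, 0, 0, 10]]])

```text
time_s: 5.65
ee_pos: [0.521, -0.2404, 0.0632]
eef_rot: [-0.322, 1.569, -0.537]
force: [-0.4, 0.7, -1.7]
grip_width: 0.0198
```

```bash
python3 - <<'E'
from h import *
J=np.array([.5373,-.3032]);a=-.2138;R2=np.array([[np.cos(a),-np.sin(a)],[np.sin(a),np.cos(a)]])
t=J+R2@[-.03,-.095];print(t)
plan([*t,.062],a+np.pi/2)
snap('scene','s4');crop('s4',(300,150,540,330),3.3,'s4c')
E
```

```text
[ 0.48782643 -0.38967177]
shift(tool mm) [   1.3 -152.9   -0.6] rot [-0.0009  0.0012  0.0004] shift in final axes [   1.2 -152.9   -0.8]
shift(tool mm) [   1.3 -152.9   -0.6] rot [ 3.1407e+00  7.0000e-04 -1.9000e-03] shift in final axes [  1.2 152.9   0.8]
pos [ 0.521  -0.2404  0.0632] q [-0.496  0.504  1.589 -0.     1.047 -1.852] jaw yaw 1.3561 Fz [-0.39  0.68 -1.71] w 0.0198 t 5.65
```

View pics/s4c.png

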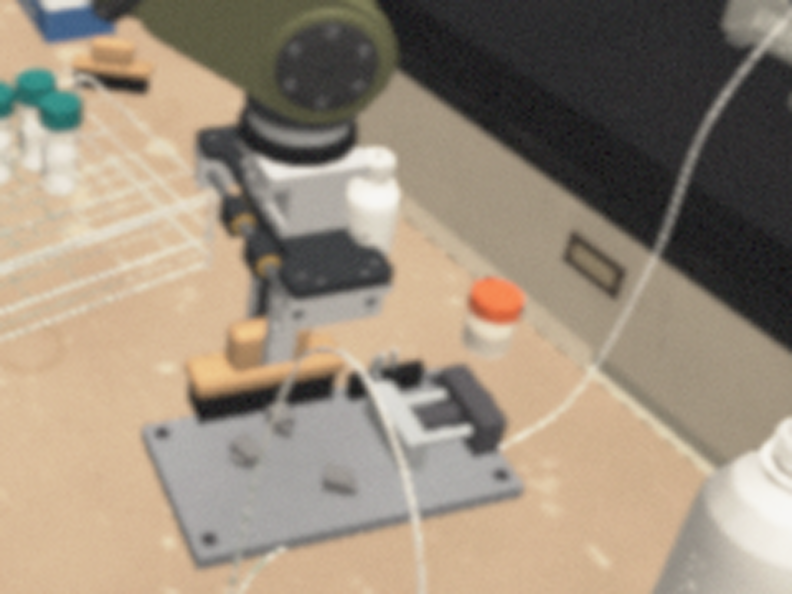

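play_rows(deltas=[[[0, -8, -4, 0, 0, 0, 10], [0, -8, 0, 0, 0, 0, 10], [0, -8, 0, 0, 0, 0, 10], [0, -8, 0, 0, 0, 0, 10], [0, -8, 0, 0, 0, 0, 10], [0, -8, 0, 0, 0, 0, 10], [0, -8, 0, 0, 0, 0, 10], [0, -8, 0, 0, 0, 0, 10], [0, -8, 0, 0, 0, 0, 10], [0, -8, 0, 0, 0, 0, 10]]])

```text
time_s: 6.7
ee_pos: [0.5, -0.3171, 0.0624]
eef_rot: [2.864, 1.571, 2.65]
force: [0.4, 0.1, -0.8]
grip_width: 0.0197
```

```bash
python3 - <<'E'
from h import *
J=np.array([.5373,-.3032]);a=-.2138;R2=np.array([[np.cos(a),-np.sin(a)],[np.sin(a),np.cos(a)]])
t=J+R2@[-.034,-.095];print(t)
plan([*t,.062],a+np.pi/2)
snap('scene','s5');crop('s5',(300,150,540,330),3.3,'s5c')
E
```

```text
[ 0.48391751 -0.38882307]
shift(tool mm) [  0.4 -73.5  -0.5] rot [-0.     -0.0001 -0.    ] shift in final axes [  0.4 -73.5  -0.5]
shift(tool mm) [  0.4 -73.5  -0.5] rot [ 3.1416e+00 -0.0000e+00  1.0000e-04] shift in final axes [ 0.4 73.5  0.5]
pos [ 0.5    -0.3171  0.0624] q [-0.627  0.542  1.532 -0.     1.068 -1.984] jaw yaw 1.357 Fz [ 0.37  0.1  -0.84] w 0.0197 t 6.7
```

View pics/s5c.png

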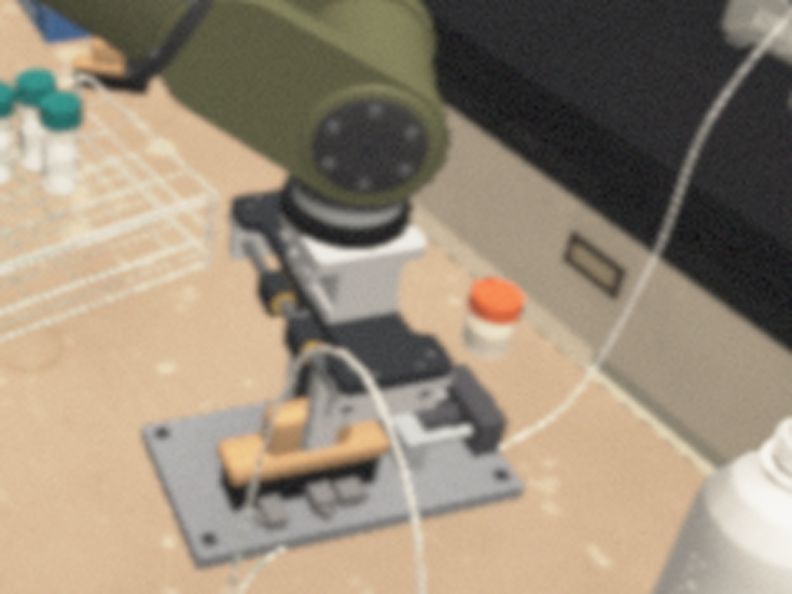

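play_rows(deltas=[[[0, -8, 0, 0, 0, 0, 10], [0, -8, 0, 0, 0, 0, 10], [0, -8, 0, 0, 0, 0, 10], [0, -8, 0, 0, 0, 0, 10], [0, -8, 0, 0, 0, 0, 10], [0, -8, 0, 0, 0, 0, 10], [0, -8, 0, 0, 0, 0, 10], [0, -8, 0, 0, 0, 0, 10], [0, -8, 0, 0, 0, 0, 10], [0, -8, 0, 0, 0, 0, 10]]])

```text
time_s: 7.75
ee_pos: [0.4831, -0.3953, 0.0626]
eef_rot: [0.282, 1.571, 0.068]
force: [0.4, 2.1, 0.4]
grip_width: 0.0196
```

play_rows(deltas=[[[0, 0, 0, 0, 0, 0, 10], [-30, 0, 0, 0, 0, 0, 10], [-40, 0, 0, 0, 0, 0, 10], [-40, 0, 0, 0, 0, 0, 10], [-40, 0, 0, 0, 0, 0, 10], [0, 30, 0, 0, 0, 0, 10], [0, 40, 0, 0, 0, 0, 10], [0, 40, 0, 0, 0, 0, 10], [0, 30, 0, 0, 0, 0, 10], [0, 0, 0, 0, 0, 0, 10]]])

```text
time_s: 8.75
ee_pos: [0.5136, -0.2547, 0.2127]
eef_rot: [1.321, 1.57, 1.111]
force: [-0.6, -0.5, -1.0]
grip_width: 0.0198
```

```bash
python3 - <<'E'
from h import *
plan([.34,-.2,.22],a:=-.2138+np.pi/2)
snap('scene','s6');crop('s6',(300,170,540,350),3.3,'s6c');snap('wrist','w6')
E
```

```text
shift(tool mm) [  -7.4   17.3 -181.2] rot [ 0.0035  0.0001 -0.0004] shift in final axes [  -7.3   16.7 -181.3]
shift(tool mm) [  -7.4   17.3 -181.2] rot [-3.1381e+00  6.0000e-04  1.0000e-04] shift in final axes [ -7.3 -16.7 181.3]
pos [ 0.5136 -0.2547  0.2127] q [-0.525  0.347  1.443  0.     1.352 -1.885] jaw yaw 1.3605 Fz [-0.62 -0.46 -1.02] w 0.0198 t 8.75
```

View pics/s6c.png

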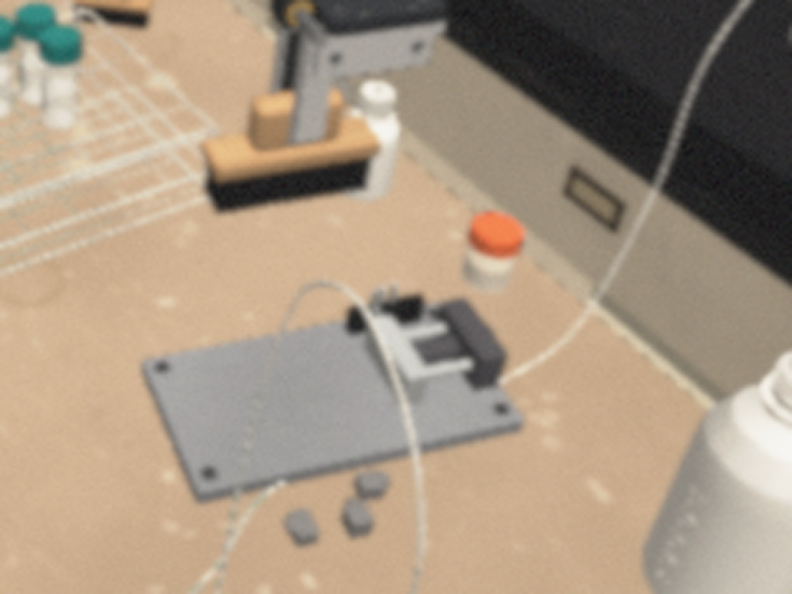

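View pics/w6.png

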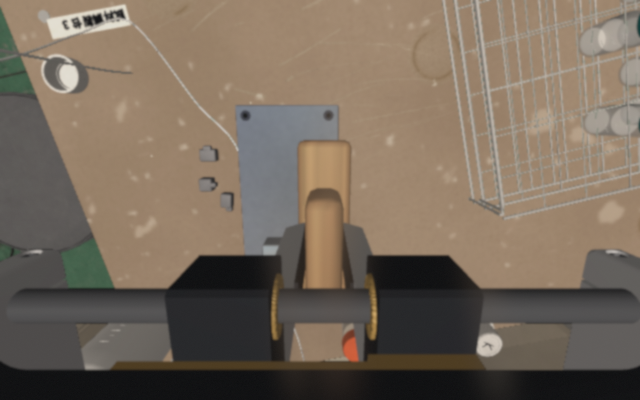

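play_rows(deltas=[[[0, 18, -33, 0, 0, 0, 10], [0, 18.5, -33, 0, 0, 0, 10], [0, 18.5, -33, 0, 0, 0, 10], [0, 18.5, -33, 0, 0, 0, 10], [40, 0, 0, 0, 0, 0, 10], [40, 0, 0, 0, 0, 0, 10], [40, 0, 0, 0, 0, 0, 10], [25, 0, 0, 0, 0, 0, 10], [15, 0, 0, 0, 0, 0, 10], [3, 0, 0, 0, 0, 0, 10]]])

```text
time_s: 9.85
ee_pos: [0.3986, -0.1586, 0.0479]
eef_rot: [2.946, 1.568, 2.731]
force: [0.3, 0.3, -0.8]
grip_width: 0.0197
```

play_rows(deltas=[[[0, 0, 0, 0, 0, 0, 10], [0, 0, 0, 0, 0, 0, 10]]])

```text
time_s: 10.05
ee_pos: [0.3999, -0.1586, 0.0503]
eef_rot: [-0.275, 1.569, -0.489]
force: [-0.2, 0.8, -0.9]
grip_width: 0.0197
```

play_rows(deltas=[[[2, 0, 0, 0, 0, 0, 10], [1.5, 0, 0, 0, 0, 0, 10], [0, 0, 0, 0, 0, 0, 10], [0, 0, 0, 0, 0, 0, 10]]])

```text
time_s: 10.45
ee_pos: [0.3999, -0.1583, 0.0465]
eef_rot: [-0.34, 1.569, -0.554]
force: [-0.5, -1.4, 5.9]
grip_width: 0.0197
```

play_rows(deltas=[[[0, 0, 0, 0, 0, 0, 28], [0, 0, 0, 0, 0, 0, 44], [0, 0, 0, 0, 0, 0, 44], [-15, 0, 0, 0, 0, 0, 44], [-30, 0, 0, 0, 0, 0, 44], [-40, 0, 0, 0, 0, 0, 44], [-40, 0, 0, 0, 0, 0, 44], [-45, 0, 0, 0, 0, 0, 44], [0, 0, 0, 0, 0, 0, 60]]])

```text
time_s: 11.35
ee_pos: [0.4012, -0.1588, 0.2211]
eef_rot: [-0.249, 1.562, -0.463]
force: [0.4, -0.4, -1.0]
grip_width: 0.0491
```

```bash
python3 - <<'E'
from h import *
plan([.50,.371,.25],.0224)
snap('scene','s7');crop('s7',(240,150,480,330),3.3,'s7c');snap('wrist','w7')
E
```

```text
shift(tool mm) [-30.2 538.7 -15.5] rot [ 1.3347  0.0085 -0.0038] shift in final axes [ -28.9  110.7 -527.5]
shift(tool mm) [-30.2 538.7 -15.5] rot [-1.8069  0.004   0.009 ] shift in final axes [ -28.9 -110.7  527.5]
pos [ 0.4012 -0.1588  0.2211] q [-0.462  0.012  1.816 -0.     1.304 -1.819] jaw yaw 1.3571 Fz [ 0.37 -0.38 -1.01] w 0.0491 t 11.35
```

View pics/s7c.png

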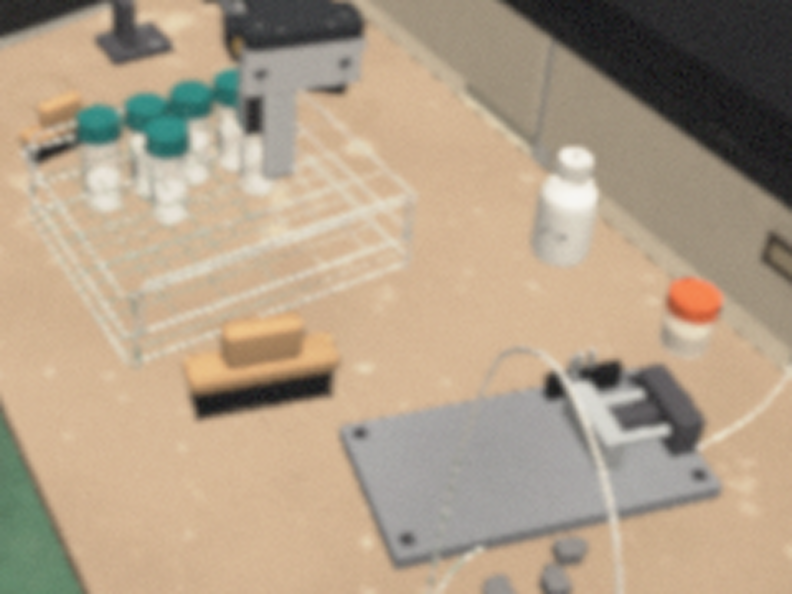

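View pics/w7.png

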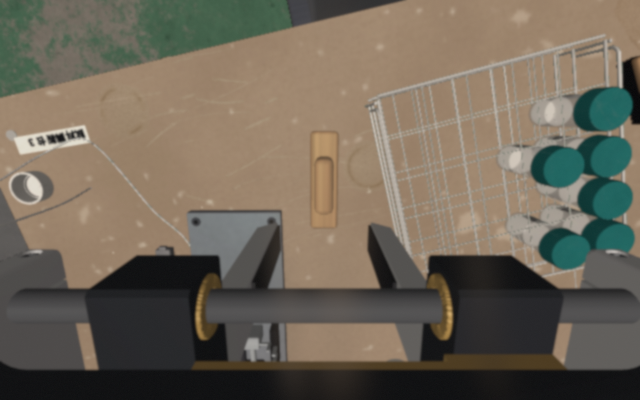

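play_rows(deltas=[[[-15, 35, -1.5, 0, 0, 0, 90], [-15, 45, -1.5, 0, 0, 0, 90], [0, 45, -1.5, 0, 0, 0, 90], [0, 45, -1.5, 0, 0, 0, 90], [0, 45, -1.5, 0, 0, 0, 90], [0, 45, -1.5, 0, 0, 0, 90], [0, 45, -1.5, 0, 0, 0, 90], [0, 45, -1.5, 0, 0, 0, 90], [0, 45, -1.5, 0, 0, 0, 90], [0, 45, -1.5, 0, 0, 0, 90]]])

```text
time_s: 12.45
ee_pos: [0.4777, 0.2769, 0.2439]
eef_rot: [-2.459, 1.568, -2.673]
force: [0.2, -0.6, 0.4]
grip_width: 0.0902
```

play_rows(deltas=[[[0, 45, 0, 0, 0, 0, 90], [0, 40, 0, 0, 0, 0, 90], [0, 14, 0, 0.12, 0, 0, 90], [0, 0, 0, 0.14, 0, 0, 90], [0, 0, 0, 0.14, 0, 0, 90], [0, 0, 0, 0.14, 0, 0, 90], [0, 0, 0, 0.14, 0, 0, 90], [0, 0, 0, 0.14, 0, 0, 90], [0, 0, 0, 0.14, 0, 0, 90], [0, 0, 0, 0.14, 0, 0, 90]]])

```text
time_s: 13.45
ee_pos: [0.4988, 0.3717, 0.2436]
eef_rot: [-1.25, 1.568, -2.57]
force: [0.3, -0.5, -1.2]
grip_width: 0.0897
```

play_rows(deltas=[[[0, 0, 0, 0.14, 0, 0, 90], [0, 0, 0, 0.1, 0, 0, 90], [0, 0, 0, 0, 0, 0, 90]]])

```text
time_s: 13.75
ee_pos: [0.4989, 0.3717, 0.2439]
eef_rot: [-1.001, 1.568, -2.557]
force: [0.1, -0.6, -0.4]
grip_width: 0.0901
```

```bash
python3 - <<'E'
from h import *
plan([.50,.371,.25],.0224)
snap('wrist','w8')
E
```

```text
shift(tool mm) [-6.1  1.1  0.7] rot [-0.007   0.0016  0.0025] shift in final axes [-6.1  1.1  0.7]
shift(tool mm) [-6.1  1.1  0.7] rot [ 3.1346e+00  3.9000e-03 -2.5000e-03] shift in final axes [-6.1 -1.1 -0.7]
pos [0.4989 0.3717 0.2439] q [ 0.581  0.442  1.239 -0.     1.463  0.566] jaw yaw 0.0154 Fz [ 0.08 -0.59 -0.4 ] w 0.0901 t 13.75
```

View pics/w8.png

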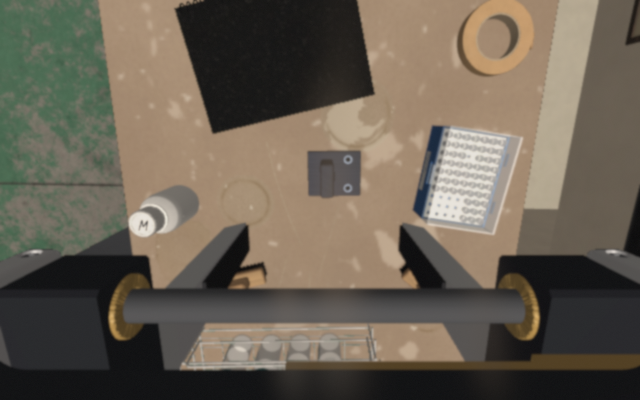

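```bash
python3 - <<'E'
from h import *
crop('w8',(295,135,375,210),8,'w8c')
E
```

```text
(no output)
```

View pics/w8c.png

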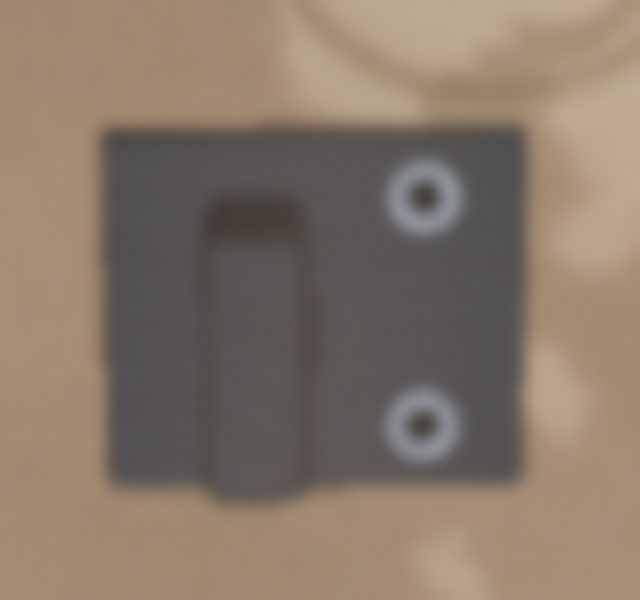

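```bash
python3 - <<'E'
from h import *
c=load('w8')
A=lambda L:np.array(L)/8+[295,135]-.45
pl=A([(524,130),(522,483),(108,487),(102,128)]); lg=A([(310,242),(305,500),(208,500),(204,242)])
print(fit(c,rect(.07,.06,.01),pl,[.51,.37,0]))
print(fit(c,rect(.016,.04,.065,-.01),lg,[.51,.37,0]))
r=fit(c,rect(.07,.06,.01)+rect(.016,.04,.065,-.01),np.r_[pl,lg],[.51,.37,0]);print(r)
x,y,a=r[0]
plan([x-.01*np.cos(a),y-.01*np.sin(a),.034],a)
E
```

```text
(array([0.51201096, 0.37406674, 0.02219781]), np.float64(0.46743170065283474), array([[ 7.99058306e-01, -6.21059185e-01],
       [ 1.27611490e-01,  4.34995449e-01],
       [-4.07136381e-01,  2.67785048e-01],
       [-5.29863582e-01,  6.76646244e-04]]))
(array([0.51220863, 0.37367224, 0.01560557]), np.float64(0.8721737257562214), array([[ 0.43734308, -1.0144604 ],
       [ 0.81881643,  1.07433665],
       [-0.82027186,  1.07331126],
       [-0.43659379, -1.01241319]]))
(array([0.51212458, 0.37387679, 0.02148406]), np.float64(0.7105150196701127), array([[ 0.89668746, -0.45243846],
       [ 0.19010915,  0.59283064],
       [-0.33911906,  0.38915191],
       [-0.42636882,  0.13027777],
       [ 0.26339399, -1.18511609],
       [ 0.85159585,  0.91166654],
       [-0.7887002 ,  0.98934972],
       [-0.61176438, -1.10019036]]))
shift(tool mm) [210.2   3.7  -2.2] rot [-0.0022  0.0014  0.0022] shift in final axes [210.2   3.3  -1.9]
shift(tool mm) [210.2   3.7  -2.2] rot [ 3.1394e+00  3.4000e-03 -2.2000e-03] shift in final axes [210.2  -3.3   1.9]
pos [0.4989 0.3717 0.2442] q [ 0.581  0.442  1.239 -0.     1.463  0.562] jaw yaw 0.0193 Fz [ 0.98 -0.03 -0.66] w 0.09 t 13.8
```

play_rows(deltas=[[[30, 3.5, -2, 0, 0.0014, 0.0022, 60], [40, 0, 0, 0, 0, 0, 60], [40, 0, 0, 0, 0, 0, 60], [40, 0, 0, 0, 0, 0, 60], [30, 0, 0, 0, 0, 0, 60], [20, 0, 0, 0, 0, 0, 60], [15, 0, 0, 0, 0, 0, 60], [0, 0, 0, 0, 0, 0, 60], [0, 0, 0, 0, 0, 0, 60]]])

```text
time_s: 14.7
ee_pos: [0.5033, 0.3744, 0.0315]
eef_rot: [2.139, 1.568, 0.586]
force: [-0.3, -0.0, 1.8]
grip_width: 0.0598
```

```bash
python3 - <<'E'
from h import *
plan([.5021,.3737,.024],.0215)
snap('wrist','w9')
E
```

```text
shift(tool mm) [ 7.5 -1.2  0.7] rot [-0.0035 -0.0017 -0.0026] shift in final axes [ 7.5 -1.2  0.7]
shift(tool mm) [ 7.5 -1.2  0.7] rot [ 3.1381e+00 -4.1000e-03  2.6000e-03] shift in final axes [ 7.5  1.2 -0.7]
pos [0.5033 0.3744 0.0315] q [0.581 0.65  1.438 0.    1.05  0.563] jaw yaw 0.018 Fz [-0.31 -0.05  1.83] w 0.0598 t 14.7
```

View pics/w9.png

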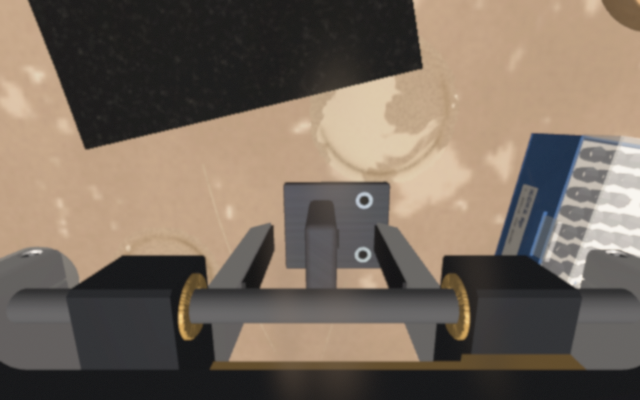

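play_rows(deltas=[[[7, -1, 0, 0, 0, 0, 60], [0, 0, 0, 0, 0, 0, 30], [0, 0, 0, 0, 0, 0, 8], [0, 0, 0, 0, 0, 0, 8], [0, 0, 0, 0, 0, 0, 8], [0, 0, 0, 0, 0, 0, 8], [0, 0, 0, 0, 0, 0, 8]]], grip_force=45)

```text
time_s: 15.45
ee_pos: [0.5021, 0.3742, 0.024]
eef_rot: [2.152, 1.568, 0.598]
force: [-1.1, -0.5, 5.6]
grip_width: 0.0157
```

```bash
python3 - <<'E'
from h import *
J=np.array([.5373,-.3032]);a=-.2138;R2=np.array([[np.cos(a),-np.sin(a)],[np.sin(a),np.cos(a)]])
J=J+R2@[0,-.001]
t=J+R2@[-.025-.045,0];print(t)  # nose at +... face .04: lug at -.005 when touching
plan([*t,.2],a)
E
```

```text
[ 0.46868161 -0.28932499]
shift(tool mm) [-177.   -44.3  662.6] rot [ 0.2308 -0.0017 -0.002 ] shift in final axes [-176.   108.2  655.5]
shift(tool mm) [-177.   -44.3  662.6] rot [-2.9108e+00  2.9000e-03 -2.5000e-03] shift in final axes [-176.  -108.2 -655.5]
pos [0.5021 0.3742 0.024 ] q [0.582 0.658 1.444 0.    1.036 0.565] jaw yaw 0.017 Fz [-1.05 -0.47  5.63] w 0.0157 t 15.45
```

play_rows(deltas=[[[-20, 0, 0, 0, 0, 0, 8], [-40, 0, 0, 0, 0, 0, 8], [-40, 0, 0, 0, 0, 0, 8], [-40, 0, 0, 0, 0, 0, 8], [-37, 0, 15, 0, 0, 0, 8], [0, -3, 30, 0, 0, 0, 8], [0, -3, 42, 0, 0, 0, 8], [0, -3, 45, 0, 0, 0, 8], [0, -3, 45, 0, 0, 0, 8], [0, -3, 45, 0, 0, 0, 8]]])

```text
time_s: 16.45
ee_pos: [0.4898, 0.15, 0.2003]
eef_rot: [2.216, 1.569, 0.662]
force: [1.4, 0.1, -3.4]
grip_width: 0.0158
```

play_rows(deltas=[[[0, -3, 45, 0, 0, 0, 8], [0, -3, 45, 0, 0, 0, 8], [0, -3, 45, 0, 0, 0, 8], [0, -3, 45, 0, 0, 0, 8], [0, -3, 45, 0, 0, 0, 8], [0, -3, 45, 0, 0, 0, 8], [0, -3, 45, 0, 0, 0, 8], [0, -3, 45, 0, 0, 0, 8], [0, -3, 45, 0, 0, 0, 8], [0, -3, 30, 0.05, 0, 0, 8]]])

```text
time_s: 17.45
ee_pos: [0.467, -0.2863, 0.1994]
eef_rot: [2.453, 1.569, 0.848]
force: [0.1, 1.3, -2.4]
grip_width: 0.0161
```

play_rows(deltas=[[[0, 0, 6, 0.06, 0, 0, 8], [0, 0, 0, 0.06, 0, 0, 8], [0, 0, 0, 0.06, 0, 0, 8], [0, 0, 0, 0, 0, 0, 8]]])

```text
time_s: 17.85
ee_pos: [0.4674, -0.2897, 0.1995]
eef_rot: [2.742, 1.568, 0.957]
force: [-0.4, -0.5, -2.0]
grip_width: 0.0159
```

```bash
python3 - <<'E'
from h import *
J=np.array([.5373,-.3032]);a=-.2138;R2=np.array([[np.cos(a),-np.sin(a)],[np.sin(a),np.cos(a)]])
J=J+R2@[0,-.001]
t=J+R2@[-.025-.045,0];print(t)
plan([*t,.2],a)
snap('wrist','w10');snap('scene','s10');crop('s10',(300,150,540,330),3.3,'s10c')
E
```

```text
[ 0.46868161 -0.28932499]
shift(tool mm) [-0.5  1.2 -0.6] rot [-0.0004 -0.0022 -0.0009] shift in final axes [-0.5  1.2 -0.6]
shift(tool mm) [-0.5  1.2 -0.6] rot [ 3.1412e+00 -1.5000e-03  3.5000e-03] shift in final axes [-0.5 -1.2  0.6]
pos [ 0.4674 -0.2897  0.1995] q [-0.623  0.304  1.529  0.003  1.308 -0.409] jaw yaw -0.2142 Fz [-0.4  -0.52 -2.03] w 0.0159 t 17.85
```

View pics/w10.png

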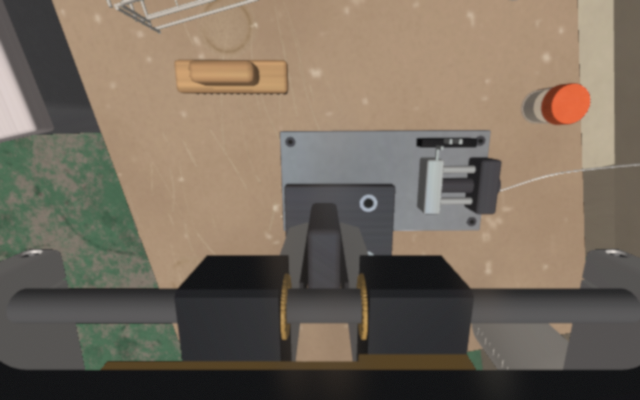

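View pics/s10c.png

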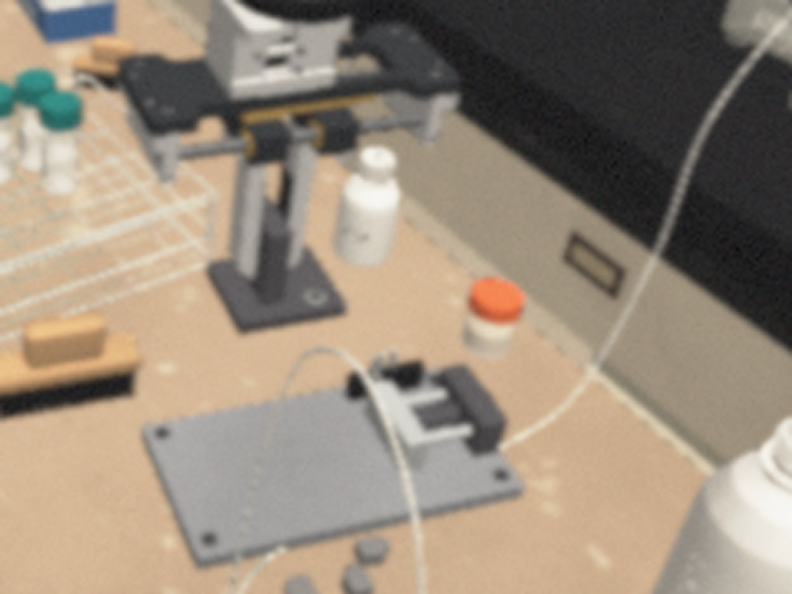

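```bash
python3 - <<'E'
from h import *
crop('w10',(270,120,510,260),3.3,'w10c')
E
```

```text
(no output)
```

View pics/w10c.png

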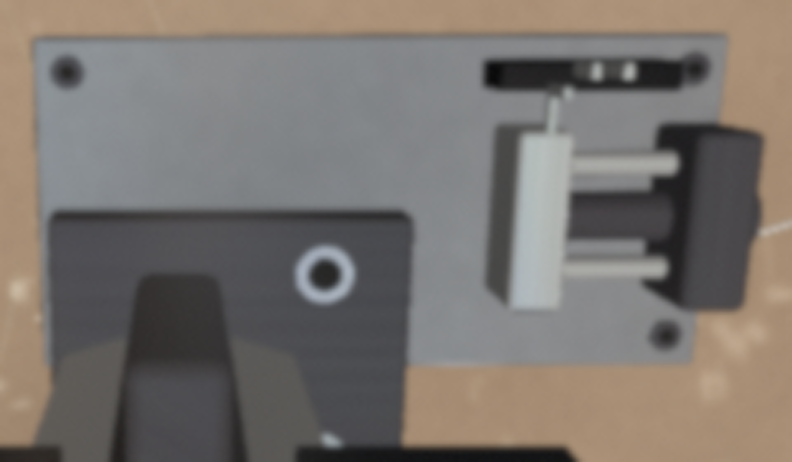

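```bash
python3 - <<'E'
from h import *
c=load('w10')
A=lambda L:np.array(L)/3.3+[270,120]-.35
jc=A([(727,34),(691,362),(45,364),(34,38)]); st=A([(574,132),(560,308),(509,308),(520,132)])
print(fit(c,rect(.24,.12,.014),jc,[.53,-.3,-.2]))
r=fit(c,rect(.24,.12,.014)+rect(.018,.06,.044,.049),np.r_[jc,st],[.53,-.3,-.2]);print(r)
b=fit(c,[rect(.07,.06,.1855)[0],rect(.07,.06,.1855)[3]],A([(412,213),(50,213)]),[.47,-.28,-.2]);print('br',b)
j=r[0];x,y,a=b[0]
d=np.array([x,y])-j[:2];R2=np.array([[np.cos(j[2]),-np.sin(j[2])],[np.sin(j[2]),np.cos(j[2])]])
print('bracket in jig',R2.T@d,a-j[2])
p,R,o=pose();print('tcp in jig',R2.T@(p[:2]-j[:2]),'lug from bracket fit',np.array([x,y])-.01*np.array([np.cos(a),np.sin(a)]),p)
E
```

```text
(array([ 0.53582766, -0.30438946, -0.21004131]), np.float64(1.173831160336928), array([[ 1.6184558 , -0.73088141],
       [ 0.86991796,  1.05039958],
       [-1.07669086,  1.36086433],
       [-1.42241052, -0.98736354]]))
(array([ 0.53575566, -0.3043473 , -0.20955897]), np.float64(0.9247728856946943), array([[ 1.53127042, -0.80685576],
       [ 0.83608942,  0.98477998],
       [-1.11720018,  1.38581369],
       [-1.51738195, -0.95817178],
       [ 0.59722679, -0.65857437],
       [ 0.31331255,  0.67977767],
       [-0.60094825,  0.76284366],
       [-0.08528083, -0.57312677]]))
br (array([ 0.47739367, -0.29163438, -0.21506237]), np.float64(1.1852226671840762), array([[ 1.67550651,  0.09111711],
       [-1.67361229,  0.04907735]]))
bracket in jig [-0.05972984  0.00029384] -0.005503405490095342
tcp in jig [-0.06980349  0.00026388] lug from bracket fit [ 0.46762404 -0.28950029] [ 0.46753417 -0.28956807  0.19966605]
```

play_rows(deltas=[[[35, 0, 0, 0, 0, 0, 8], [40, 0, 0, 0, 0, 0, 8], [40, 0, 0, 0, 0, 0, 8], [25, 0, 0, 0, 0, 0, 8], [13, 0, 0, 0, 0, 0, 8], [0, 0, 0, 0, 0, 0, 8], [0, 0, 0, 0, 0, 0, 8], [0, 0, 0, 0, 0, 0, 8]]])

```text
time_s: 18.75
ee_pos: [0.4687, -0.29, 0.0485]
eef_rot: [1.758, 1.567, -0.025]
force: [-0.3, -0.9, -3.3]
grip_width: 0.0159
```

```bash
python3 - <<'E'
from h import *
plan([.468,-.2895,.0385],-.2096)
snap('scene','s11');crop('s11',(300,150,540,330),3.3,'s11c')
E
```

```text
shift(tool mm) [10.  -0.9 -0.3] rot [-0.0031 -0.0008 -0.0042] shift in final axes [10.  -0.8 -0.4]
shift(tool mm) [10.  -0.9 -0.3] rot [ 3.1385e+00 -6.6000e-03  1.2000e-03] shift in final axes [10.   0.8  0.4]
pos [ 0.4687 -0.29    0.0485] q [-0.622  0.481  1.667  0.003  0.991 -0.411] jaw yaw -0.2127 Fz [-0.29 -0.9  -3.29] w 0.0159 t 18.75
```

View pics/s11c.png

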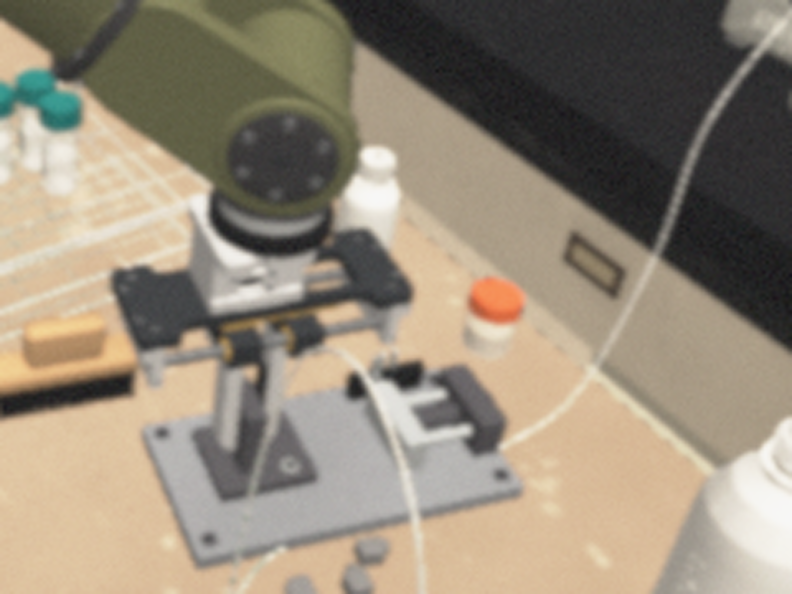

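play_rows(deltas=[[[4, 0, 0, 0, -0.001, -0.004, 8], [3, 0, 0, 0, 0, 0, 8], [2, 0, 0, 0, 0, 0, 8], [0, 0, 0, 0, 0, 0, 8], [0, 0, 0, 0, 0, 0, 8]]])

```text
time_s: 19.3
ee_pos: [0.468, -0.2895, 0.038]
eef_rot: [-1.939, 1.569, 2.56]
force: [-1.3, 0.6, 0.4]
grip_width: 0.0157
```

play_rows(deltas=[[[1, 0, 0, 0, 0, 0, 8], [0, 0, 0, 0, 0, 0, 8], [0, 0, 0, 0, 0, 0, 8]]])

```text
time_s: 19.6
ee_pos: [0.468, -0.2896, 0.038]
eef_rot: [-1.9, 1.569, 2.599]
force: [-7.6, 3.5, 13.7]
grip_width: 0.0159
```

play_rows(deltas=[[[-1.1, 0, 0, 0, 0, 0, 8], [0, 6, 0, 0, 0, 0, 8], [0, 8, 0, 0, 0, 0, 8], [0, 8, 0, 0, 0, 0, 8], [0, 8, 0, 0, 0, 0, 8], [0, 8, 0, 0, 0, 0, 8], [0, 8, 0, 0, 0, 0, 8], [0, 8, 0, 0, 0, 0, 8], [0, 0, 0, 0, 0, 0, 8], [0, 0, 0, 0, 0, 0, 8]]])

```text
time_s: 20.6
ee_pos: [0.5216, -0.301, 0.038]
eef_rot: [-2.505, 1.57, 1.995]
force: [3.4, -0.7, 2.3]
grip_width: 0.0157
```

```bash
python3 - <<'E'
from h import *
j=[.5358,-.3043,-.2096]
R2=np.array([[np.cos(j[2]),-np.sin(j[2])],[np.sin(j[2]),np.cos(j[2])]])
t=np.array(j[:2])+R2@[.010,0]
plan([*t,.038],-.2096)
p,R,o=pose();print('tcp in jig',R2.T@(p[:2]-j[:2]),'F in jig',R2.T@o['force'][:2],o['force'][2])
snap('wrist','w12');crop('w12',(230,100,470,260),3.3,'w12c')
E
```

```text
shift(tool mm) [-0.  24.6  0.2] rot [-0.0033 -0.0006  0.0004] shift in final axes [ 0.  24.6  0.2]
shift(tool mm) [-0.  24.6  0.2] rot [3.1383e+00 7.0000e-04 9.0000e-04] shift in final axes [  0.  -24.6  -0.2]
pos [ 0.5216 -0.301   0.038 ] q [-0.584  0.595  1.513  0.     1.035 -0.372] jaw yaw -0.2129 Fz [ 3.43 -0.65  2.34] w 0.0157 t 20.6
tcp in jig [-0.01456266  0.00023282] F in jig [3.48782716 0.07597064] 2.344700009947714
```

View pics/w12c.png

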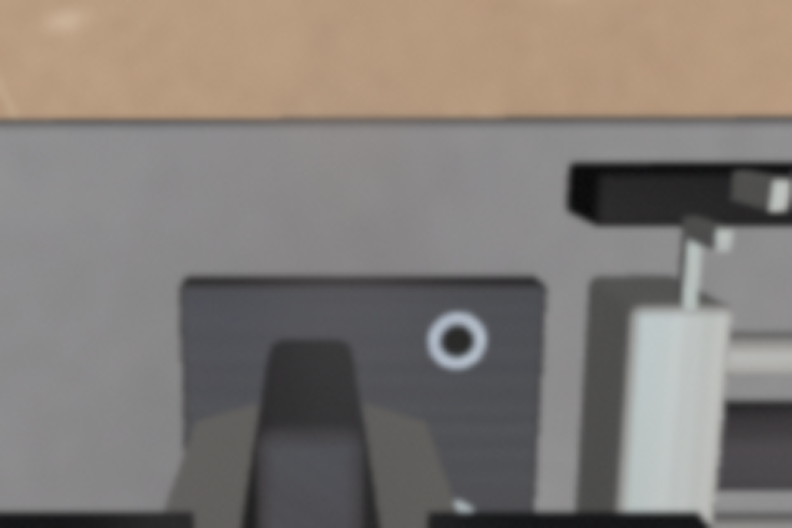

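play_rows(deltas=[[[0, 4, 0, 0, 0, 0, 8], [0, 4, 0, 0, 0, 0, 8], [0, 3, 0, 0, 0, 0, 8], [0, 2, 0, 0, 0, 0, 8], [0, 2, 0, 0, 0, 0, 8], [0, 2, 0, 0, 0, 0, 8], [0, 2, 0, 0, 0, 0, 8], [0, 0, 0, 0, 0, 0, 8], [0, 0, 0, 0, 0, 0, 8]]])

```text
time_s: 21.55
ee_pos: [0.5382, -0.3048, 0.0382]
eef_rot: [-1.778, 1.566, 2.722]
force: [-9.9, 2.1, 10.1]
grip_width: 0.0156
```

```bash
cat > st.py <<'E'
from h import *
import sys
j=[.5358,-.3043,-.2096]
R2=np.array([[np.cos(j[2]),-np.sin(j[2])],[np.sin(j[2]),np.cos(j[2])]])
t=np.array(j[:2])+R2@[.010,0]
plan([*t,.038],-.2096)
p,R,o=pose();print('tcp in jig',R2.T@(p[:2]-j[:2]),'F in jig',R2.T@o['force'][:2],o['force'][2])
n=sys.argv[1]
snap('wrist','w'+n);crop('w'+n,(230,100,470,260),3.3,'w'+n+'c')
E
python3 st.py 13
```

```text
shift(tool mm) [ 0.1  7.6 -0. ] rot [-0.0034 -0.001   0.0049] shift in final axes [0.2 7.6 0. ]
shift(tool mm) [ 0.1  7.6 -0. ] rot [3.1382e+00 7.6000e-03 1.6000e-03] shift in final axes [ 0.2 -7.6 -0. ]
pos [ 0.5382 -0.3048  0.0382] q [-5.740e-01  6.280e-01  1.457e+00 -1.000e-03  1.062e+00 -3.610e-01] jaw yaw -0.213 Fz [-9.9   2.12 10.14] w 0.0156 t 21.55
tcp in jig [2.41318750e-03 3.00490118e-06] F in jig [-10.1253168    0.01177854] 10.136796800191776
```

View pics/w13c.png

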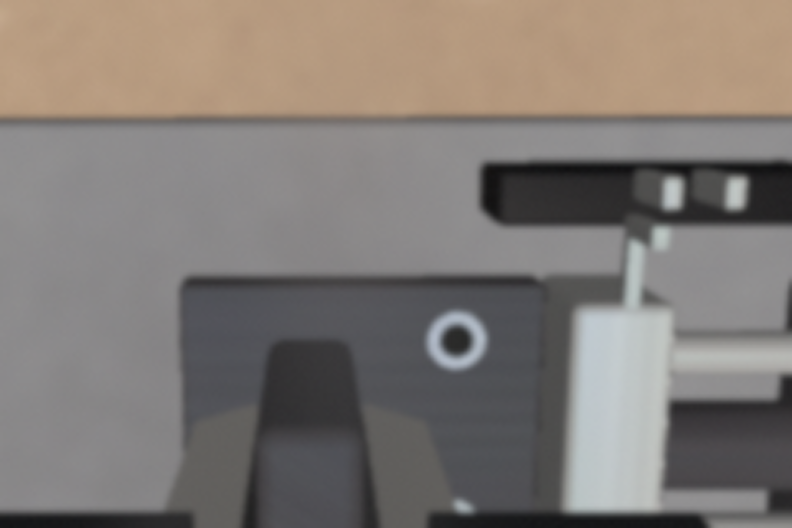

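play_rows(deltas=[[[-0.3, 1.5, 0, 0, 0, 0, 8], [0, 1.5, 0, 0, 0, 0, 8], [0, 1.5, 0, 0, 0, 0, 8], [0, 1.5, 0, 0, 0, 0, 8], [0, 1, 0, 0, 0, 0, 8], [0, 0, 0, 0, 0, 0, 8], [0, 0, 0, 0, 0, 0, 8], [0, 0, 0, 0, 0, 0, 8]]])

```text
time_s: 22.4
ee_pos: [0.5443, -0.3061, 0.0383]
eef_rot: [-1.762, 1.564, 2.737]
force: [-14.7, 3.5, 11.6]
grip_width: 0.016
```

```bash
python3 st.py 14
```

```text
shift(tool mm) [ 0.2  1.3 -0. ] rot [-0.0034 -0.0013  0.0068] shift in final axes [ 0.3  1.3 -0. ]
shift(tool mm) [ 0.2  1.3 -0. ] rot [3.1382e+00 1.0600e-02 2.1000e-03] shift in final axes [ 0.3 -1.3  0. ]
pos [ 0.5443 -0.3061  0.0383] q [-5.700e-01  6.400e-01  1.436e+00 -1.000e-03  1.072e+00 -3.570e-01] jaw yaw -0.213 Fz [-14.7    3.5   11.61] w 0.016 t 22.4
tcp in jig [ 8.66552938e-03 -7.28976464e-06] F in jig [-15.11023664   0.36885044] 11.611406474808193
```

View pics/w14c.png

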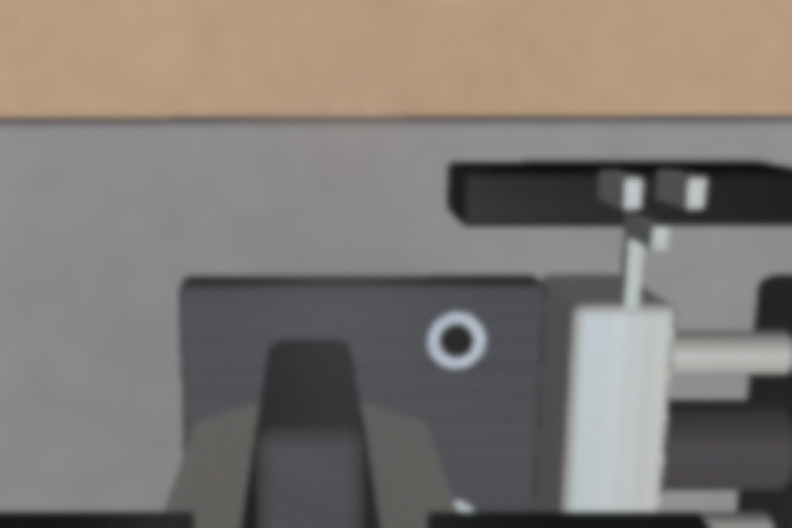

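play_rows(deltas=[[[0, 0, 0, 0, 0, 0, 8], [0, 0, 0, 0, 0, 0, 8], [0, 0, 0, 0, 0, 0, 8], [0, 0, 0, 0, 0, 0, 8], [0, 0, 0, 0, 0, 0, 8], [0, 0, 0, 0, 0, 0, 8], [0, 0, 0, 0, 0, 0, 8], [0, 0, 0, 0, 0, 0, 8], [0, 0, 0, 0, 0, 0, 8], [0, 0, 0, 0, 0, 0, 8]]])

```text
time_s: 23.45
ee_pos: [0.5443, -0.3061, 0.0382]
eef_rot: [-1.762, 1.564, 2.737]
force: [-14.4, 3.3, 11.7]
grip_width: 0.0158
```

play_rows(deltas=[[[0, 0, 0, 0, 0, 0, 8], [0, 0, 0, 0, 0, 0, 8], [0, 0, 0, 0, 0, 0, 8], [0, 0, 0, 0, 0, 0, 8], [0, 0, 0, 0, 0, 0, 8]]])

```text
time_s: 23.95
ee_pos: [0.5442, -0.3061, 0.0382]
eef_rot: [-1.766, 1.564, 2.733]
force: [-15.0, 2.5, 11.6]
grip_width: 0.0155
```

```bash
python3 st.py 15; python3 - <<'E'
from h import *
snap('scene','s15');crop('s15',(240,150,480,330),3.3,'s15c')
c=load('w15')
# predicted pixels (crop coords) of ridges & stop front edge for travel s
J=np.array([.5358,-.3043]);a=-.2096;R2=np.array([[np.cos(a),-np.sin(a)],[np.sin(a),np.cos(a)]])
for s in (.010,.0145,.020):
    M=np.array([(.04+s,.03),(.058+s,.03),(.04+s,-.0)])
    print(s,((w2px(c,np.c_[J+M@R2.T,[.044]*3])-[230,100]+.35)*3.3).round(0).tolist())
E
```

```text
shift(tool mm) [ 0.2  1.4 -0. ] rot [-0.0034 -0.0014  0.0069] shift in final axes [ 0.2  1.4 -0. ]
shift(tool mm) [ 0.2  1.4 -0. ] rot [3.1382e+00 1.0800e-02 2.2000e-03] shift in final axes [ 0.2 -1.4  0. ]
pos [ 0.5442 -0.3061  0.0382] q [-5.700e-01  6.400e-01  1.436e+00 -1.000e-03  1.072e+00 -3.570e-01] jaw yaw -0.213 Fz [-14.97   2.49  11.63] w 0.0155 t 23.95
tcp in jig [ 8.63655950e-03 -3.15333366e-06] F in jig [-15.16273425  -0.6818663 ] 11.6340383110163
0.01 [[552.0, 302.0], [659.0, 301.0], [544.0, 469.0]]
0.0145 [[579.0, 302.0], [686.0, 301.0], [570.0, 469.0]]
0.02 [[612.0, 301.0], [719.0, 301.0], [601.0, 469.0]]
```

View pics/s15c.png

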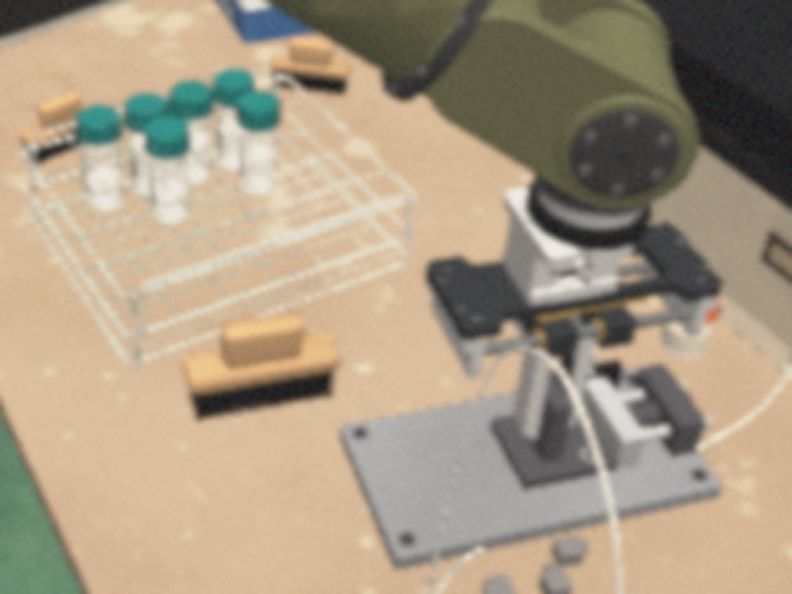

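View pics/w15c.png

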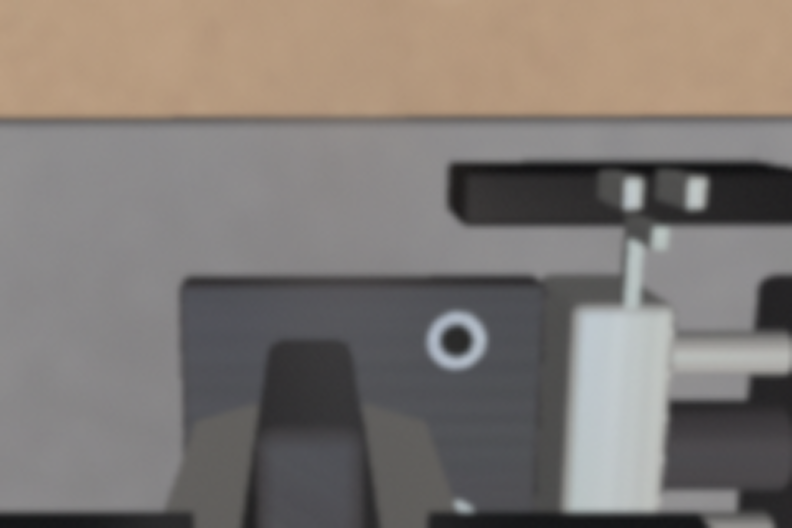

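```bash
python3 -c "
from station import hand_in
print(hand_in())"
```

```text
the job is handed in; nothing more can be done
None
```

I swept the three scrap pieces off the bed with the brush, stood the brush up and let go of it. The bracket is now held against the spring stop with the pointer between the ridges. The job is handed in, at about 24 s of the 69 s allowed.

- **Brush and scrap:** In the last scene picture the brush stands upright on the bench, between the wire rack and the jig. The last full view of all three pieces showed them on the bench beside the plate, after the sweep. The final crop cut off one of them. No finger came near a piece.
- **Bracket:** It lies on the bed, and its underside touched down where the bed should be. In the last picture taken before it was lowered, it was square to the stop within about 0.006 rad and 0.3 mm off centre.
- **Stop travel:** Arm position puts it at 13.6 mm, the last picture at about 14 mm, and the gap seen just before contact at about 14.7 mm. At 600 N per m that is 8 to 9 N on the stop. The position and force readings stayed steady over the last 1.5 s.
- **Check that disagreed:** The wrist force along the push read about 15 N, more than the spring alone would give. I put the difference down to bed friction, because the bracket also presses down with about 12 N. I did not test that by easing the downward press.
- **Bystanders:** The arm stayed clear of the bottles and the jar, and none looked moved in the scene pictures. I did not measure their positions again, and the last pictures left some of them out of view.

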